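Put the frog rattles away under the marble bin

ROBOT

A 6-joint arm with a two-finger parallel gripper is mounted at the origin on the work surface. World frame = base frame: x ahead of the robot, y to its left, z up, the work surface at z = 0. Lengths are in m, angles in rad, forces in N, time in s.
With the tool pointing down it reaches from about 0.275 to 0.975 m from the base axis. Payload 8.4 kg.
Tool frame: the origin (TCP) lies at the very end of the fingers, on their centre line; the grasp point (between the pads) lies 19 mm behind it (grip_point_offset is the z of the grasp point in the tool frame, in m); z points along the fingers, y is the line along which they close (so a half turn about z gives the same grasp; the last joint's range is limited). The gripper opens to 92 mm and grips with 3 to 60 N. Pads are 20 mm wide; open, the fingers measure 128 mm over their backs; the gripper's body (75 mm by 189 mm) begins 69 mm behind the grasp point.
Start: joints at [-1.18, 0.353, 1.633, -0, 1.155, -0.002], TCP at [0.239, -0.577, 0.215] pointing down, gripper open.
Joint ranges: [-2.63, 2.63], [-0.92, 2.1], [0.06, 2.66], [-1.3, 4.44], [0, 2.69], [-3.02, 3.02]. Speed limits (rad/s): [2.22, 2.22, 2.79, 3.14, 3.14, 3.14].

INTERFACE

Orientations are given as a rotation vector (axis times angle).
In Python, from plant import * gives the robot as it stands.
- The arm moves only by the tool servo_tool, never from a script. Its argument "rows" is text: rows parted by semicolons, each of 7 numbers parted by spaces: the turn, a rotation vector about the tool's x, y, z in degrees, then the shift along the tool's x, y, z in mm, then the finger opening in mm, from 0 to 91.9. In form: wx wy wz x y z claw; .... A call has 1 to 12 rows; each row shifts and turns the commanded pose from where the row before left it, along the tool's axes as they then stand; what a row does not reach is not made up. A row lasts 1/10 s, in which the tool goes at most 50 mm and 8.59 degrees, less where a joint would pass 70% of its speed; a pose out of reach is approached as far as the arm can. A call with a gripper value outside its range is refused whole. The fingers move at their own pace and stop on an object; "newtons" is the grip in N (left out, the last holds). Time passes only in rows, so rows that do not move let the fingers close. It gives the time, the measured TCP pose, the force, the opening and the grip force at its end, in the units of the state.
- state(): the state, without advancing time (a new reading comes with each control period).
- read_camera(name): name is "scene" or "top" or "wrist"; returns the picture (384x512x3 uint8, red, green, blue); there is no depth.
- get_calibration(name): a dict with "fx", "fy", "cx", "cy" (pixels), "dist" ([k1, k2, p1, p2, k3] as OpenCV has them; the pictures are not rectified), "view" (4x4, takes a point from world to camera coordinates). Camera axes: x right, y up, looking along -z (the intrinsics and any distortion apply to the point x, -y, -z); pixel columns grow to the right and rows downward; lengths in m; the calibration is good to about 2 mm. A picture is of the moment at which its call begins: read the wrist's pose just before it. get_calibration takes no time and is no camera call; for the wrist camera it gives the pose at the moment of the call.
- sign_off(): hands the job in; it is judged then, once.
Trained networks look in the newest picture that a camera, given by its name, has taken for a name from the list of things; names that differ only in an ending like _2 or _b are one class to them, and where a whole thing is asked for, a point or a joint stands for the part that bears it (a point fixed in the world has none). Each returns a list of dicts, best first, with "score" (0 to 1); they miss things now and then, are a little off and sometimes report something else, mostly with a low value. They report only what shows in the picture. A call takes as long as a camera call. They do not tell look-alikes from the thing itself.
- search_frame(query, camera): "location" ([x, y, z] in m, in the coordinates of the camera as it stood for that picture, good to about 4 mm: the middle of the surface that is visible of it).
The state is a dict: "clock": time; "q": joint angles; "qd": joint speeds; "joint_torque": joint torques, N m; "tool_pos": TCP position; "ee_rot": TCP orientation; "wrist_force": force on the tool from outside, world axes, zero at the start; "torque": the same for the moment, N m; "finger_gap": opening from 0.0 (shut) to 1.0 (fully open); "grasp_force": force on a finger pad.
Only numpy, scipy, OpenCV 4.12 (cv2) and the standard library are available. Lean on these libraries where they do the work, as an engineer would, in place of code of your own. Each camera call takes 0.05 s, during which the arm holds its last target. There are 200 camera calls.

TASK

Pack the stall's frog rattles away for the night: first put every green clay frog, sitting flat and right way up, into a pocket of its own in the wooden sled while the sled is still out in its lane. Then draw the yellow bar open by its red knob, slide the sled by its blue grip along the lane and round the corner, all the way home against the back stop under the marble bin, without lifting it off the counter, and push the bar fully shut behind it. Leave the turtle and the spinning top where they are.

Things in the scene. Friction and masses are not known exactly. Their poses are not given: they have to be found in the camera images.
- dock: wooden L-shaped slideway fixed to the counter, pose varies. Origin on the counter at the centre of its corner; +x runs away from the robot along the bay, +y to the left. Bare counter floor between low fences 14 mm high and wide: a lane along y, and from the lane's left end a bay along +x. The lane's left end is a stop with inner face y = 94 mm
- lane_start (a point): middle of the lane, on the counter, right of the corner. The lane's inner faces are x = -111 and 79 mm of the slideway; its fences run to y = -340 mm, the far one ends at the bay at y = -94 mm
- bay_end (a point): point on the counter where the sled's origin lies when it stands against the back stop: x = 181, y = 0 mm of the slideway. The bay's inner faces are y = -94 and 94 mm, the back stop x = 256 mm
- deck_edge (a point): middle of the top near edge of the light-wood deck that covers the bay: x = 145 to 285 mm, y = -110 to 110 mm of the slideway, underside 78 mm, top 92 mm above the counter. On it a tilted marble bin: x = 175 to 275 mm, |y| up to 80 mm, up to 150 mm high, with a tin funnel hanging above it
- post_top (a point): top of the 18 mm wooden post that holds the funnel, 270 mm high, at x = 262, y = 122 mm of the slideway
- sled: loose light-wood sled, 0.5 kg, standing in the lane right of the corner, axes about the slideway's; 150 (x) by 178 mm (y), walls to 26 mm, floor 8 mm thick, origin at the centre of its underside. Pockets centred at x = +-36, y = +-43 mm, each 66 (x) by 80 mm (y), walls 6 mm thick. A near tongue, 50 mm wide, 26 mm high, reaches x = -107 mm. 4 to 5 mm play in lane and bay
- sled_grip (a point): centre of the top of the sled's blue upright grip on its tongue, a block 24 mm (sled x) by 20 mm (sled y), standing from 26 to 85 mm above the counter; at x = -93, y = 0 mm of the sled
- bar (a joint): yellow locking bar across the left part of the bay's mouth, in m: 0 shut, slides along the slideway's +y (left) to 0.08; clears the bay from 0.06 on. Stays where left, about 2 N moves it. At x = 84 to 98 mm of the slideway, 17 to 31 mm high, free end at y = 35 mm when shut. Shut, it keeps the sled out or in; it cannot shut while the sled's origin is between x = 10 and 172 mm of the slideway
- bar_knob (a point): centre of the top of the red knob at the bar's left end, 20 mm square, standing from 17 to 75 mm above the counter; at x = 91, y = 122 mm + bar value of the slideway
- frog0: green clay frog rattle, may be absent, 64 mm long (x, the head at +x) by 44 mm wide (y), 44 mm high with eye bumps to 52 mm, flat sides, about 0.11 kg; origin at the centre of its underside
- frog0_mid (a point): the middle of that frog, 22 mm above its underside
- frog1: green clay frog rattle, may be absent, 64 mm long (x, the head at +x) by 44 mm wide (y), 44 mm high with eye bumps to 52 mm, flat sides, about 0.11 kg; origin at the centre of its underside
- frog1_mid (a point): the middle of that frog, 22 mm above its underside
- frog2: green clay frog rattle, may be absent, 64 mm long (x, the head at +x) by 44 mm wide (y), 44 mm high with eye bumps to 52 mm, flat sides, about 0.11 kg; origin at the centre of its underside
- frog2_mid (a point): the middle of that frog, 22 mm above its underside
- frog3: green clay frog rattle, may be absent, 64 mm long (x, the head at +x) by 44 mm wide (y), 44 mm high with eye bumps to 52 mm, flat sides, about 0.11 kg; origin at the centre of its underside
- frog3_mid (a point): the middle of that frog, 22 mm above its underside
- turtle: blue-glazed clay turtle, 100 mm long, 43 mm high; bystander; origin at the centre of its underside
- top: red carved wooden spinning top standing in a small clay ring, 68 mm wide, 100 mm high; bystander; origin at the centre of its underside
Not all that is in view belongs to the job. What is shaped like the frog2 but purple is not meant.

How it is judged:
By the outcome, as a careful person would: the job done as asked, in the order asked, and still so for the second after the job is handed in, with the robot touching nothing.
Of frog0, frog1, frog2, frog3 only 2 to 4 are there at a start; the rules pass over those that are not, and their reading is None.
At some moment in a run one of frog0, frog1, frog2, frog3 may be knocked a few centimetres aside while the robot is not near it.
Once in a run the grip may slacken for a moment while it holds something.
It also fails if it takes over 210 s, if anything falls off the work surface, if the arm or the gripper's body presses on something with over 40 N, if the wrist force passes 120 N, or if a joint passes its speed limit or range.

## Working session

There is one attempt and no reset: what is moved stays moved. The work goes in short steps, Python scripts to look and compute and a tool call to move; the robot and the scene stay as the last step left them, time stands still between calls to the robot, and variables do not carry over. Pictures are saved under pics/ and viewed, at most 14 in all, crops included, and the job is handed in when it is done.

Besides the shell and the picture viewer there is one more tool, called in YAML: its name, and indented under it one key for each argument. servo_tool: Moves the arm, as the interface text tells. Its arguments: {"type":"object","properties":{"rows":{"type":"string"},"newtons":{"type":"number"}},"required":["rows"]}

```bash
ls; mkdir -p pics; python3 - <<'E'
from plant import *
import cv2
s=state(); print({k:s[k] for k in('clock','tool_pos','ee_rot','finger_gap')})
for c in('scene','top'):
    im=read_camera(c); cv2.imwrite(f'pics/{c}0.png',im[:,:,::-1])
    k=get_calibration(c); print(c,k)
E
```

```text
pics
{'clock': 0.0, 'tool_pos': array([ 0.23905379, -0.57694296,  0.2138675 ]), 'ee_rot': array([-3.07986368e+00, -6.12798746e-01,  4.04472709e-04]), 'finger_gap': 1.0025627093964726}
scene {'fx': 388.19007027817725, 'fy': 388.19007027817725, 'cx': 252.6885855366334, 'cy': 194.70324747538984, 'dist': array([0.03661926, 0.        , 0.        , 0.        , 0.        ]), 'view': array([[ 0.7286208 ,  0.68469833, -0.01731816, -0.45771616],
       [-0.38833497,  0.43381   ,  0.81302204,  0.07993027],
       [ 0.56418762, -0.58565952,  0.5819753 , -1.47337672],
       [ 0.        ,  0.        ,  0.        ,  1.        ]])}
top {'fx': 348.37009148964336, 'fy': 348.37009148964336, 'cx': 255.58252110237075, 'cy': 190.46399672276536, 'dist': array([0.01517984, 0.        , 0.        , 0.        , 0.        ]), 'view': array([[ 0.0109531 , -0.99924777,  0.03720121,  0.00689122],
       [ 0.99957733,  0.01194347,  0.02650492, -0.5862972 ],
       [-0.02692929,  0.03689517,  0.99895624, -1.10950138],
       [ 0.        ,  0.        ,  0.        ,  1.        ]])}
```

View pics/scene0.png

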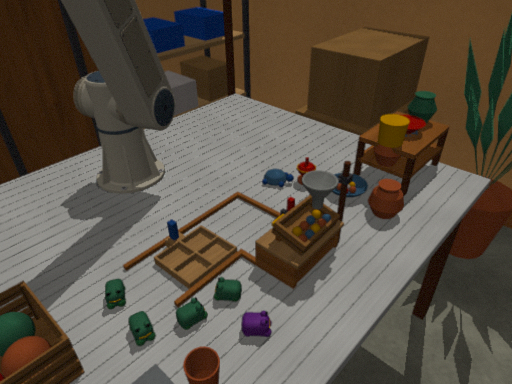

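View pics/top0.png

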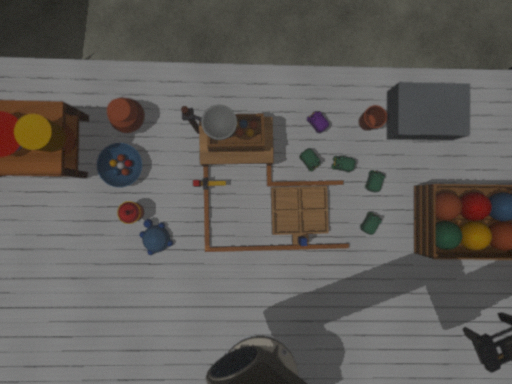

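```bash
cat > h.py <<'E'
from plant import *
import cv2, numpy as np
from scipy.spatial.transform import Rotation as R
np.set_printoptions(precision=4,suppress=True)
def w(cam,p,V=None):
    V=get_calibration(cam)['view'] if V is None else V
    return (np.linalg.inv(V)@np.r_[p,1])[:3]
def px2w(cam,u,v,z):
    k=get_calibration(cam); K=np.array([[k['fx'],0,k['cx']],[0,k['fy'],k['cy']],[0,0,1]])
    p=cv2.undistortPoints(np.array([[[u,v]]],float),K,k['dist'])[0,0]
    Vi=np.linalg.inv(k['view']); d=Vi[:3,:3]@np.array([p[0],-p[1],-1]); o=Vi[:3,3]
    return o+d*(z-o[2])/d[2]
def w2px(cam,P):
    k=get_calibration(cam); K=np.array([[k['fx'],0,k['cx']],[0,k['fy'],k['cy']],[0,0,1]])
    c=(k['view']@np.c_[np.atleast_2d(P),np.ones(len(np.atleast_2d(P)))].T).T[:,:3]*[1,-1,-1]
    return cv2.projectPoints(c,np.zeros(3),np.zeros(3),K,k['dist'])[0][:,0]
def find(q,cam,n=5,minscore=.2):
    V=get_calibration(cam)['view']
    return [(round(d['score'],2),w(cam,d['location'],V)) for d in search_frame(q,cam)[:n] if d['score']>minscore]
E
python3 - <<'E'
from h import *
for c in('top','scene'):
    read_camera(c)
    for q in('frog0_mid','frog0','sled_grip','sled','bar_knob','dock','deck_edge','post_top','turtle','top'):
        try: r=find(q,c,6)
        except Exception as e: r=e
        print(c,q,r)
E
```

```text
top frog0_mid [(0.59, array([ 0.4857, -0.3488,  0.0431])), (0.51, array([0.7039, 0.0865, 0.0922]))]
top frog0 [(0.89, array([ 0.4887, -0.3453,  0.0366])), (0.77, array([ 0.671 , -0.2573,  0.0411])), (0.68, array([ 0.6207, -0.3609,  0.0431])), (0.61, array([ 0.6852, -0.1554,  0.0397])), (0.51, array([ 0.8088, -0.1779,  0.0413]))]
top sled_grip [(0.86, array([ 0.5197, -0.1252,  0.0059]))]
top sled [(0.62, array([ 0.5236, -0.1236,  0.0069]))]
top bar_knob [(0.62, array([0.6085, 0.1583, 0.0304]))]
top dock [(0.91, array([0.7072, 0.0828, 0.0921])), (0.59, array([ 0.6888, -0.1527,  0.0412])), (0.48, array([ 0.6728, -0.2581,  0.0395]))]
top deck_edge [(0.6, array([0.7025, 0.0831, 0.0921]))]
top post_top [(0.92, array([0.7089, 0.0865, 0.0889]))]
top turtle [(0.7, array([0.4377, 0.3242, 0.031 ]))]
top top [(0.85, array([0.517 , 0.3885, 0.0628])), (0.71, array([0.7078, 0.085 , 0.0906]))]
scene frog0_mid [(0.62, array([ 0.5033, -0.3566,  0.0391]))]
scene frog0 [(0.97, array([ 0.6875, -0.2724,  0.0405])), (0.96, array([ 0.8164, -0.1897,  0.0354])), (0.8, array([ 0.6417, -0.3682,  0.0383])), (0.59, array([ 0.5011, -0.3573,  0.0371]))]
scene sled_grip [(0.73, array([ 0.5289, -0.131 ,  0.0145]))]
scene sled [(0.77, array([ 0.5294, -0.1337,  0.0127]))]
scene bar_knob [(0.63, array([0.6052, 0.1856, 0.0548])), (0.23, array([0.7453, 0.0428, 0.0943]))]
scene dock [(0.69, array([0.7467, 0.0383, 0.0902])), (0.55, array([ 0.6899, -0.273 ,  0.0385]))]
scene deck_edge [(0.84, array([0.7434, 0.0392, 0.095 ]))]
scene post_top [(0.91, array([0.7453, 0.0393, 0.09  ]))]
scene turtle [(0.68, array([0.4498, 0.3091, 0.0254])), (0.22, array([ 0.5291, -0.1345,  0.0109]))]
scene top [(0.75, array([0.5146, 0.3877, 0.067 ]))]
```

The scene shows four green frogs (top-view pixels about (311,159), (344,163), (375,181), (371,223)) and the purple decoy at (318,121). The sled is in the lane at about (300,210), with its blue grip at (303,240). The red knob is at (197,184). Next I zoom in to get accurate poses.

```bash
python3 - <<'E'
from h import *
im=cv2.imread('pics/top0.png')
c=im[135:260,185:395]; cv2.imwrite('pics/c1.png',cv2.resize(c,None,fx=3.8,fy=3.8,interpolation=cv2.INTER_CUBIC))
hsv=cv2.cvtColor(im,cv2.COLOR_BGR2HSV)
m=cv2.inRange(hsv,(55,90,20),(95,255,200))
n,l,st,ce=cv2.connectedComponentsWithStats(m)
for i in range(1,n):
    if 60<st[i,4]<700 and ce[i][0]<400:
        pts=np.argwhere(l==i)[:,::-1].astype(np.float32)
        print(st[i],ce[i],cv2.minAreaRect(pts),px2w('top',*ce[i],.03))
E
```

```text
(no output)
```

View pics/c1.png

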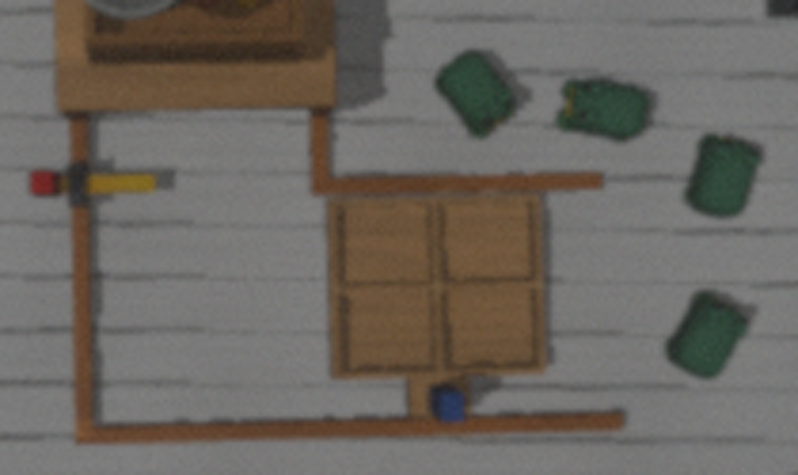

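```bash
cat >> h.py <<'E'
def fit(obj,wp):
    # 2D rigid fit obj->world
    o=np.array(obj,float);p=np.array(wp,float)[:,:2]
    oc=o.mean(0);pc=p.mean(0);H=(o-oc).T@(p-pc)
    a=np.arctan2(H[0,1]-H[1,0],H[0,0]+H[1,1]);c,s=np.cos(a),np.sin(a);M=np.array([[c,-s],[s,c]])
    t=pc-M@oc; return a,t,p-(o@M.T+t)
def frogs(cam='top'):
    im=cv2.cvtColor(read_camera(cam),cv2.COLOR_RGB2HSV)
    m=cv2.inRange(im,(55,70,15),(95,255,200)); m=cv2.morphologyEx(m,cv2.MORPH_OPEN,np.ones((3,3)))
    out=[]
    for c in cv2.findContours(m,cv2.RETR_EXTERNAL,cv2.CHAIN_APPROX_NONE)[0]:
        if 100<cv2.contourArea(c)<(700 if cam=='top' else 60000): out.append(c[:,0].astype(float))
    return out
E
python3 - <<'E'
from h import *
f=lambda u,v,z:px2w('top',u/3.8+185-.37,v/3.8+135-.37,z)
D=[((79,-94),f(312,193,.014)),((79,-340),f(602,188,.014)),((-111,94),f(98,424,.014)),((-111,-340),f(624,411,.014)),((-125,108),f(76,441,.014)),((145,110),f(57,111,.092)),((145,-110),f(335,106,.092))]
a,t,r=fit([np.array(d[0])/1000 for d in D],[d[1] for d in D]); print('dock',np.degrees(a),t,r*1000)
S=[((75,89),f(328,196,.026)),((75,-89),f(542,192,.026)),((-75,-89),f(547,370,.026)),((-75,89),f(333,377,.026))]
a2,t2,r=fit([np.array(d[0])/1000 for d in S],[d[1] for d in S]); print('sled',np.degrees(a2),t2,r*1000)
print('grip px',f(449,402,.085),'knob',f(44,181,.075))
c,s=np.cos(a),np.sin(a);M=np.array([[c,-s],[s,c]]);print('sled in dock',M.T@(t2-t),'knob exp',M@[.091,.122]+t)
c,s=np.cos(a2),np.sin(a2);M=np.array([[c,-s],[s,c]]);print('grip exp',M@[-.093,0]+t2)
for c in frogs():
    (u,v),wh,ang=cv2.minAreaRect(c.astype(np.float32)); b=cv2.boxPoints(((u,v),wh,ang))
    W=np.array([px2w('top',*p,.04) for p in b])[:,:2]; e=W[1]-W[0],W[2]-W[1]
    L=max(e,key=np.linalg.norm); print('frog',W.mean(0),np.linalg.norm(e,axis=1),np.degrees(np.arctan2(L[1],L[0]))%180)
im=cv2.cvtColor(cv2.imread('pics/top0.png'),cv2.COLOR_BGR2HSV); print(im[181,375],im[159,311])
print(get_calibration('wrist')['view'],state()['tool_pos'])
E
```

```text
dock 2.2422471351987108 [0.5202 0.0669] [[-0.2864  2.3578]
 [-2.6194  2.2879]
 [ 2.5932 -1.8266]
 [-0.6741 -9.6753]
 [ 2.9882  2.6986]
 [-0.2747  0.3715]
 [-1.7269  3.786 ]]
sled 2.0371372698044654 [ 0.5279 -0.1264] [[ 0.0233  0.6782]
 [-0.7412 -0.727 ]
 [ 0.7992 -0.3521]
 [-0.0813  0.4009]]
grip px [ 0.4365 -0.1262  0.085 ] knob [0.6068 0.1943 0.075 ]
sled in dock [ 0.0001 -0.1934] knob exp [0.6064 0.1923]
grip exp [ 0.435  -0.1297]
frog [ 0.4506 -0.5953] [0.0735 0.0786] 179.58906895408563
frog [ 0.4828 -0.3473] [0.0349 0.047 ] 0.03746515357698854
frog [ 0.6174 -0.3627] [0.0479 0.0331] 163.35328455146072
frog [ 0.672  -0.2659] [0.0508 0.0316] 90.83758048901056
frog [ 0.6903 -0.1522] [0.0352 0.047 ] 40.49631133977033
[73 87 76] [70 84 70]
[[ 0.3822 -0.9241  0.0012 -0.6256]
 [ 0.8926  0.3688 -0.2593  0.0294]
 [ 0.2392  0.1002  0.9658 -0.3908]
 [ 0.      0.      0.      1.    ]] [ 0.2392 -0.5774  0.2146]
```

servo_tool:
  rows: "0 0 0 38 -12 0 91; 0 0 0 38 -12 0 91; 0 0 0 38 -12 0 91; 0 0 0 38 -12 0 91; 0 0 0 38 -12 0 91; 0 0 0 38 -12 0 91; 0 0 0 38 -12 0 91; 0 0 0 38 -12 0 91; 0 0 0 38 -12 0 91; 0 0 0 38 -12 0 91; 0 0 0 38 -12 0 91; 0 0 0 33 -13 0 91"
  newtons: 25

```text
clock: 2.45
tool_pos: [0.6019, -0.2695, 0.2146]
ee_rot: [3.081, 0.613, 0.001]
wrist_force: [-0.4, -0.1, 1.0]
finger_gap: 0.987
grasp_force: 0.0
```

servo_tool:
  rows: "0 0 -8.4 0 0 0 91; 0 0 -8.4 0 0 0 91; 0 0 -8.4 0 0 0 91; 0 0 -8.4 0 0 0 91; 0 0 -8.4 0 0 0 91; 0 0 -8.4 0 0 0 91; 0 0 -8.4 0 0 0 91; 0 0 -8.4 0 0 0 91; 0 0 0 0 0 0 91; 0 0 0 0 0 0 91"

```text
clock: 3.45
tool_pos: [0.6004, -0.2708, 0.2146]
ee_rot: [2.232, 2.211, 0.0]
wrist_force: [0.6, 0.6, 1.1]
finger_gap: 0.993
grasp_force: 0.0
```

```bash
cat >> h.py <<'E'
def pose():
    s=state(); Rm=R.from_rotvec(s['ee_rot']).as_matrix()
    return s,np.array(s['tool_pos']),Rm
def go(x,y,z,yaw):
    s,p,Rm=pose(); d=Rm.T@(np.array([x,y,z])-p)*1000
    cy=np.degrees(np.arctan2(Rm[1,0],Rm[0,0])); w_=-((yaw-cy+90)%180-90)
    print('pos',p,'yaw',round(cy,2),'q6',round(s['q'][5],2),'-> shift(tool mm, before turning)',d.round(1),'wz',round(w_,1),'t',s['clock'])
E
python3 - <<'E'
from h import *
im=read_camera('wrist'); cv2.imwrite('pics/w1.png',im[:,:,::-1])
s,p,Rm=pose(); print(s['clock'],p,Rm,s['q'])
print(find('frog0','wrist',8)); print(find('sled','wrist',3))
E
```

```text
3.5 [ 0.6004 -0.2708  0.2146] [[ 0.0092  1.      0.    ]
 [ 1.     -0.0092 -0.    ]
 [-0.      0.     -1.    ]] [-0.426   0.4049  1.5562 -0.      1.1805 -0.4168]
[(0.87, array([ 0.6853, -0.1528,  0.0449])), (0.8, array([ 0.8044, -0.1805,  0.0451])), (0.72, array([ 0.4915, -0.3393,  0.0322])), (0.6, array([ 0.62  , -0.3586,  0.0465])), (0.57, array([ 0.6723, -0.258 ,  0.0449]))]
[(0.6, array([ 0.5097, -0.1405,  0.0107]))]
```

View pics/w1.png

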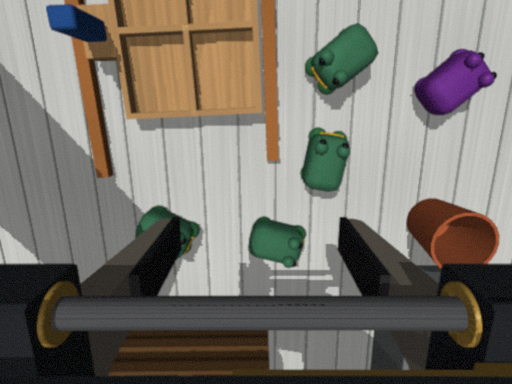

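The wrist view shows frogs A (342,58), B (326,160) and C (277,242) clearly. D (168,230) is partly behind a finger, and the purple one is at (455,82). I'll fit a box model to the silhouettes.

```bash
cat >> h.py <<'E'
from scipy.optimize import minimize
B=np.array([[x,y,z] for x in(-.032,.032) for y in(-.022,.022) for z in(0.,.044)])
def fitfrog(mask,cam,x0,z0=0.):
    def cost(q):
        x,y,a=q[0],q[1],q[2]; c,s=np.cos(a),np.sin(a)
        P=B@np.array([[c,s,0],[-s,c,0],[0,0,1]])+[x,y,z0]
        h=cv2.convexHull((w2px(cam,P)*16).astype(np.int32)); m=np.zeros(mask.shape,np.uint8); cv2.fillConvexPoly(m,h,1,shift=4)
        i=(m&mask).sum(); return 1-i/max(1,(m|mask).sum())
    best=min((minimize(cost,[x0[0],x0[1],a],method='Nelder-Mead',options=dict(initial_simplex=[[x0[0],x0[1],a],[x0[0]+.012,x0[1],a],[x0[0],x0[1]+.012,a],[x0[0],x0[1],a+.3]],maxiter=120)) for a in np.radians([0,45,90,135])),key=lambda r:r.fun)
    return best.x[:2],np.degrees(best.x[2])%180,best.fun
def fitall(cam='wrist'):
    sh=(384,512); res=[]
    for c in frogs(cam):
        m=np.zeros(sh,np.uint8); cv2.fillPoly(m,[c.astype(np.int32)],1)
        if m.sum()<250: continue
        x0=px2w(cam,*c.mean(0),.03)
        r=fitfrog(m,cam,x0); res.append(r); print(cam,'frog px',c.mean(0).round(),'xy',r[0],'yaw',r[1].round(1),'err',round(r[2],3))
    return res
E
python3 - <<'E'
from h import *
fitall('wrist'); go(0.672,-0.262,0.2,90)
# grip & sled from wrist
im=cv2.cvtColor(cv2.imread('pics/w1.png'),cv2.COLOR_BGR2HSV)
print(get_calibration('wrist')['fx'])
for n,P in dict(sled=(.5279,-.1264)).items():
    a=np.radians(2.04);M=np.array([[np.cos(a),-np.sin(a)],[np.sin(a),np.cos(a)]])
    C=np.array([[.075,-.089],[-.075,-.089],[.003,-.003]]); print(w2px('wrist',np.c_[C@M.T+P,[.026]*3]))
E
```

```text
wrist frog px [277. 241.] xy [ 0.6204 -0.3652] yaw 179.5 err 0.278
wrist frog px [185. 235.] xy [ 0.5139 -0.3594] yaw 61.4 err 0.845
wrist frog px [153. 219.] xy [ 0.4712 -0.3525] yaw 49.9 err 0.824
wrist frog px [325. 159.] xy [ 0.6741 -0.2648] yaw 66.2 err 0.262
wrist frog px [338.  62.] xy [ 0.6859 -0.1575] yaw 36.6 err 0.21
pos [ 0.6004 -0.2708  0.2146] yaw 89.59 q6 -0.42 -> shift(tool mm, before turning) [ 9.3 71.5 14.6] wz -0.4 t 3.65
317.4605754596414
[[263.8161 115.0635]
 [128.6167 120.9751]
 [191.0229  32.9246]]
```

```bash
python3 - <<'E'
from h import *
im=cv2.imread('pics/w1.png');hs=cv2.cvtColor(im,cv2.COLOR_BGR2HSV)
for p in [(326,165),(342,50),(277,240),(330,45),(365,45),(310,175),(322,140),(300,200)]: print(p,im[p[1],p[0]],hs[p[1],p[0]])
g=im.astype(int); m=((g[:,:,1]>g[:,:,2]*1.25)&(g[:,:,1]>g[:,:,0]*1.05)).astype(np.uint8)
m=cv2.morphologyEx(cv2.morphologyEx(m,cv2.MORPH_OPEN,np.ones((3,3))),cv2.MORPH_CLOSE,np.ones((7,7)))
o=im.copy()
for c in cv2.findContours(m,cv2.RETR_EXTERNAL,cv2.CHAIN_APPROX_NONE)[0]:
    if cv2.contourArea(c)<300: continue
    h=cv2.convexHull(c); mm=np.zeros(m.shape,np.uint8); cv2.fillConvexPoly(mm,h,1)
    x0=px2w('wrist',*c[:,0].mean(0),.03); r=fitfrog(mm,'wrist',x0); print(cv2.contourArea(c),r)
    cv2.drawContours(o,[h],-1,(0,0,255),1)
    a=np.radians(r[1]);cc,s=np.cos(a),np.sin(a);P=B@np.array([[cc,s,0],[-s,cc,0],[0,0,1]])+[*r[0],0]
    cv2.drawContours(o,[cv2.convexHull(w2px('wrist',P).astype(np.int32))],-1,(255,255,0),1)
cv2.imwrite('pics/w1o.png',cv2.resize(o[:280,110:400],None,fx=2,fy=2))
E
```

```text
(326, 165) [ 79 110  56] [ 73 125 110]
(342, 50) [ 86 116  62] [ 73 119 116]
(277, 240) [ 80 112  55] [ 73 130 112]
(330, 45) [69 97 48] [ 73 129  97]
(365, 45) [ 76 105  57] [ 72 117 105]
(310, 175) [ 79 105  56] [ 74 119 105]
(322, 140) [21 21 20] [90 12 21]
(300, 200) [191 194 193] [ 40   4 194]
382.5 (array([ 0.5172, -0.354 ]), np.float64(56.788425853899916), np.float64(0.7925596441568945))
1864.5 (array([ 0.6192, -0.3651]), np.float64(176.71590057341024), np.float64(0.2144741801733886))
422.5 (array([ 0.4841, -0.3348]), np.float64(43.0389819724116), np.float64(0.7689898198903681))Traceback (most recent call last):
  File "<stdin>", line 10, in <module>
  File "h.py", line 48, in fitfrog
    best=min((minimize(cost,[x0[0],x0[1],a],method='Nelder-Mead',options=dict(initial_simplex=[[x0[0],x0[1],a],[x0[0]+.012,x0[1],a],[x0[0],x0[1]+.012,a],[x0[0],x0[1],a+.3]],maxiter=120)) for a in np.radians([0,45,90,135])),key=lambda r:r.fun)
  File "h.py", line 48, in <genexpr>
    best=min((minimize(cost,[x0[0],x0[1],a],method='Nelder-Mead',options=dict(initial_simplex=[[x0[0],x0[1],a],[x0[0]+.
[... 163 characters left out ...]
^^^^^^^^^^^^^^^^^^^^^^^^^^^^^^^^^^^^^^^^^^^^^^^^^^^^^^^^^^^^^^^^^^^^^^^^^^^^^^^^^^^^^^^^^^^^^^^^^^^^^^^^^^^^^^^^^^^^^^^^^^^^^^^^^^^^^^^^^^^^^^^^^^^
    res = _minimize_neldermead(fun, x0, args, callback, bounds=bounds,
                               **options)
    fxr = func(xr)
    fx = function(np.copy(x), *(wrapper_args + args))
  File "h.py", line 46, in cost
    h=cv2.convexHull((w2px(cam,P)*16).astype(np.int32)); m=np.zeros(mask.shape,np.uint8); cv2.fillConvexPoly(m,h,1,shift=4)
                      ~~~~^^^^^^^
  File "h.py", line 14, in w2px
    k=get_calibration(cam); K=np.array([[k['fx'],0,k['cx']],[0,k['fy'],k['cy']],[0,0,1]])
ValueError: time passes only in moves, steps and waits
```

```bash
python3 - <<'E'
t=open('h.py').read()
t=t.replace("from plant import *\n","from plant import *\nfrom plant import get_calibration as _gc\nfrom functools import lru_cache\nget_calibration=lru_cache(None)(_gc)\n",1)
t=t.replace("    im=cv2.cvtColor(read_camera(cam),cv2.COLOR_RGB2HSV)\n    m=cv2.inRange(im,(55,70,15),(95,255,200)); m=cv2.morphologyEx(m,cv2.MORPH_OPEN,np.ones((3,3)))\n",
"""    g=read_camera(cam); cv2.imwrite(f'pics/last_{cam}.png',g[:,:,::-1]); g=g.astype(int)
    m=((g[:,:,1]>g[:,:,0]*1.25)&(g[:,:,1]>g[:,:,2]*1.05)).astype(np.uint8)
    m=cv2.morphologyEx(cv2.morphologyEx(m,cv2.MORPH_OPEN,np.ones((3,3))),cv2.MORPH_CLOSE,np.ones((7,7)))
""")
t=t.replace("cv2.fillPoly(m,[c.astype(np.int32)],1)","cv2.fillConvexPoly(m,cv2.convexHull(c.astype(np.int32)),1)")
t=t.replace("B=np.array([[x,y,z] for x in(-.032,.032) for y in(-.022,.022) for z in(0.,.044)])",
"""B=np.array([[x*a,y*b,z] for x in(-1,1) for y in(-1,1) for a,b,z in((.032,.016,.005),(.026,.022,.005),(.032,.016,.032),(.026,.022,.032),(.026,.016,.044))])""")
t=t.replace("    return res\n","""    o=cv2.imread(f'pics/last_{cam}.png')
    for r in res:
        a=np.radians(r[1]);c,s=np.cos(a),np.sin(a);P=B@np.array([[c,s,0],[-s,c,0],[0,0,1]])+[*r[0],0]
        cv2.drawContours(o,[cv2.convexHull(w2px(cam,P).astype(np.int32))],-1,(0,0,255),1)
    cv2.imwrite(f'pics/fit_{cam}.png',o)
    return res
""")
open('h.py','w').write(t)
E
python3 -c "
from h import *
fitall('wrist')
o=cv2.imread('pics/fit_wrist.png');cv2.imwrite('pics/v5.png',cv2.resize(o[:280,110:400],None,fx=2,fy=2))"
```

```text
wrist frog px [185. 235.] xy [ 0.5143 -0.3564] yaw 56.5 err 0.757
wrist frog px [277. 241.] xy [ 0.6209 -0.367 ] yaw 163.5 err 0.071
wrist frog px [153. 219.] xy [ 0.4791 -0.333 ] yaw 43.9 err 0.727
wrist frog px [325. 159.] xy [ 0.6765 -0.2645] yaw 77.6 err 0.059
wrist frog px [340.  60.] xy [ 0.6878 -0.1558] yaw 38.3 err 0.038
```

View pics/v5.png

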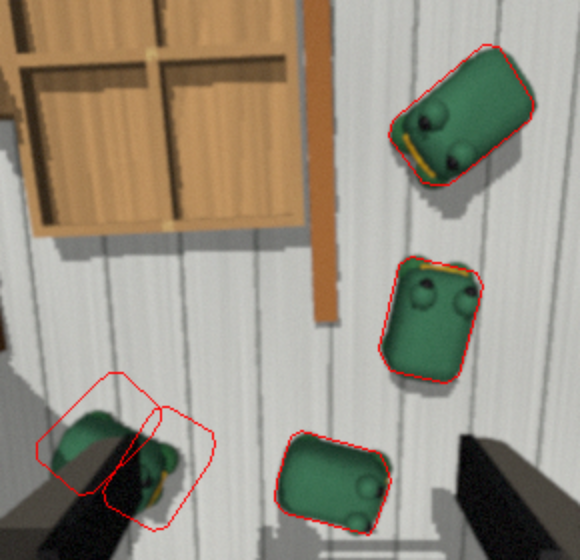

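servo_tool:
  rows: "0 0 6 0 0 0 80; 0 0 6 0 0 0 80; 0 0 0 6 18 20 80; 0 0 0 6 18 20 80; 0 0 0 6 18 20 80; 0 0 0 4.5 19 20 80; 0 0 0 0 0 30 80; 0 0 0 0 0 30 80; 0 0 0 0 0 30 80; 0 0 0 0 0 22.5 80; 0 0 0 0 0 0 30; 0 0 0 0 0 0 30"
  newtons: 25

```text
clock: 4.9
tool_pos: [0.6766, -0.2644, 0.0223]
ee_rot: [-2.447, -1.97, 0.0]
wrist_force: [-0.5, -0.5, 0.0]
finger_gap: 0.723
grasp_force: 0.0
```

servo_tool:
  rows: "0 0 0 0 0 0 30; 0 0 0 0 0 0 30; 0 0 0 0 0 0 30; 0 0 0 0 0 -10 30; 0 0 0 0 0 -20 30; 0 0 0 0 0 -25 30; 0 0 0 0 0 -25 30; 0 0 0 0 0 0 30"

```text
clock: 5.7
tool_pos: [0.679, -0.2653, 0.1069]
ee_rot: [2.442, 1.967, 0.005]
wrist_force: [-0.1, -1.7, -1.4]
finger_gap: 0.477
grasp_force: 24.8
```

servo_tool:
  rows: "0 0 -7.2 0 0 0 30; 0 0 -7.2 0 0 0 30; 0 0 0 21 -22 0 30; 0 0 0 21 -22 0 30; 0 0 0 21 -22 0 30; 0 0 0 21 -22 0 30; 0 0 0 20 -23 0 30; 0 0 0 0 0 20 30; 0 0 0 0 0 15 30; 0 0 0 0 0 0 30"

```text
clock: 6.7
tool_pos: [0.5604, -0.1642, 0.0648]
ee_rot: [-2.178, -2.26, 0.003]
wrist_force: [0.3, 0.2, -1.1]
finger_gap: 0.478
grasp_force: 24.8
```

```bash
python3 -c "
from h import *
go(.5645,-.1657,.031,92)
cv2.imwrite('pics/w2.png',read_camera('wrist')[:,:,::-1])"
```

```text
pos [ 0.5604 -0.1642  0.0648] yaw 92.11 q6 -0.32 -> shift(tool mm, before turning) [-1.7  4.2 33.8] wz 0.1 t 6.7
```

View pics/w2.png

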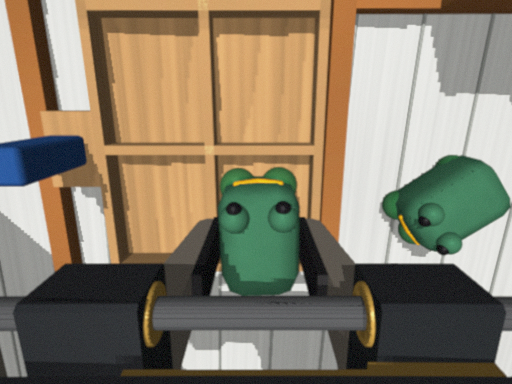

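The frog is held squarely over the right-hand far pocket. The middle cross of the sled shows at about (209,150) and the outer edges at u=97 and 328.

```bash
python3 -c "
from h import *
for n,u,v,z in (('cross',209,150,.026),('far edge',328,150,.026),('near edge',97,150,.026),('crossTop',204,6,.026),('griptop',41,158,.085)): print(n,px2w('wrist',u,v,z))
"
```

```text
cross [ 0.5259 -0.1243  0.026 ]
far edge [ 0.6053 -0.1214  0.026 ]
near edge [ 0.4514 -0.127   0.026 ]
crossTop [ 0.5235 -0.0384  0.026 ]
griptop [ 0.4541 -0.1221  0.085 ]
```

servo_tool:
  rows: "0 0 0 -2 4 10 30; 0 0 0 0 0 12 30; 0 0 0 0 0 11 30; 0 0 0 0 0 0 30; 0 0 0 0 0 0 56; 0 0 0 0 0 0 56; 0 0 0 0 0 0 56; 0 0 0 0 0 -15 56; 0 0 0 0 0 -30 56; 0 0 0 0 0 -40 56; 0 0 0 0 0 -40 56"

```text
clock: 7.85
tool_pos: [0.5656, -0.1663, 0.1616]
ee_rot: [2.18, 2.262, 0.0]
wrist_force: [-0.5, -0.1, -0.3]
finger_gap: 0.609
grasp_force: 0.0
```

```bash
python3 -c "
from h import *
fitall('top'); fitall('wrist'); go(.688,-.156,.0225,38.3)"
```

```text
top frog px [447. 235.] xy [ 0.447  -0.6055] yaw 155.1 err 0.245
wrist frog px [297. 345.] xy [ 0.6224 -0.3688] yaw 149.9 err 0.344
wrist frog px [187. 342.] xy [ 0.4987 -0.3656] yaw 72.8 err 0.655
wrist frog px [254. 173.] xy [ 0.5655 -0.1663] yaw 93.0 err 0.068
wrist frog px [375. 168.] xy [ 0.6892 -0.1571] yaw 38.8 err 0.059
pos [ 0.5694 -0.1674  0.1661] yaw 92.1 q6 -0.33 -> shift(tool mm, before turning) [  7.5 117.6 144.7] wz 53.8 t 7.95
```

servo_tool:
  rows: "0 0 7.7 0 0 0 80; 0 0 7.7 0 0 0 80; 0 0 7.7 0 0 0 80; 0 0 7.7 0 0 0 80; 0 0 7.7 0 0 0 80; 0 0 7.7 0 0 0 80; 0 0 7.4 0 0 0 80; 0 0 0 25 16.5 0 80; 0 0 0 25 16.5 0 80; 0 0 0 25 16.5 0 80; 0 0 0 25 16.5 0 80; 0 0 0 0 0 0 80"

```text
clock: 9.15
tool_pos: [0.6881, -0.1552, 0.1593]
ee_rot: [2.965, 1.037, 0.003]
wrist_force: [1.0, -0.6, -0.8]
finger_gap: 0.871
grasp_force: 0.0
```

```bash
python3 -c "
from h import *
fitall('wrist'); go(.689,-.1567,.0225,38.5)"
```

```text
wrist frog px [359. 345.] xy [ 0.6061 -0.3645] yaw 66.6 err 0.487
wrist frog px [199. 278.] xy [ 0.5594 -0.1774] yaw 104.1 err 0.3
wrist frog px [259. 177.] xy [ 0.6866 -0.155 ] yaw 39.6 err 0.1
pos [ 0.686  -0.1554  0.159 ] yaw 38.55 q6 0.67 -> shift(tool mm, before turning) [  1.5   2.9 136.5] wz 0.1 t 9.2
```

servo_tool:
  rows: "0 0 0 1 1 30 80; 0 0 0 0 0 36 80; 0 0 0 0 0 36 80; 0 0 0 0 0 24 80; 0 0 0 0 0 10 80; 0 0 0 0 0 0 30; 0 0 0 0 0 0 30; 0 0 0 0 0 0 30; 0 0 0 0 0 0 30; 0 0 0 0 0 0 30; 0 0 0 0 0 -10 30; 0 0 0 0 0 -20 30"

```text
clock: 10.4
tool_pos: [0.6852, -0.1556, 0.0523]
ee_rot: [-2.964, -1.035, 0.004]
wrist_force: [0.3, 0.4, -0.9]
finger_gap: 0.478
grasp_force: 25.0
```

servo_tool:
  rows: "0 0 0 0 0 -30 30; 0 0 0 0 0 -30 30; 0 0 -7.7 0 0 0 30; 0 0 -7.7 0 0 0 30; 0 0 -7.7 0 0 0 30; 0 0 -7.7 0 0 0 30; 0 0 -7.7 0 0 0 30; 0 0 -7.7 0 0 0 30; 0 0 -7.4 0 0 0 30; 0 0 0 0 0 0 30; 0 0 0 0 0 0 30"

```text
clock: 11.5
tool_pos: [0.6866, -0.1559, 0.1135]
ee_rot: [2.184, 2.258, 0.0]
wrist_force: [-0.4, 0.7, -1.8]
finger_gap: 0.476
grasp_force: 25.0
```

```bash
python3 -c "
from h import *
go(.5615,-.080,.031,92)"
```

```text
pos [ 0.6866 -0.1559  0.1135] yaw 91.89 q6 -0.26 -> shift(tool mm, before turning) [  80.  -122.5   82.5] wz -0.1 t 11.5
```

servo_tool:
  rows: "0 0 0 0 -30 0 30; 0 0 0 10 -32 0 30; 0 0 0 20 -31 0 30; 0 0 0 25 -30 0 30; 0 0 0 25 0 10 30; 0 0 0 0 0 20 30; 0 0 0 0 0 0 30; 0 0 0 0 0 0 30"

```text
clock: 12.3
tool_pos: [0.5607, -0.0806, 0.0833]
ee_rot: [-2.182, -2.26, 0.001]
wrist_force: [-0.5, -0.2, -1.2]
finger_gap: 0.476
grasp_force: 25.0
```

```bash
python3 -c "
from h import *
go(.5615,-.080,.031,92)"
```

```text
pos [ 0.5607 -0.0806  0.0833] yaw 92.01 q6 -0.18 -> shift(tool mm, before turning) [ 0.6  0.8 52.3] wz 0.0 t 12.3
```

servo_tool:
  rows: "0 0 0 1 1 18 30; 0 0 0 0 0 18 30; 0 0 0 0 0 10 30; 0 0 0 0 0 6 30; 0 0 0 0 0 0 30; 0 0 0 0 0 0 56; 0 0 0 0 0 0 56; 0 0 0 0 0 0 56; 0 0 0 0 0 -15 56; 0 0 0 0 0 -30 56; 0 0 0 0 0 -40 56; 0 0 0 0 0 -45 56"

```text
clock: 13.5
tool_pos: [0.5609, -0.0793, 0.1629]
ee_rot: [-2.18, -2.261, 0.001]
wrist_force: [1.0, -0.2, 0.3]
finger_gap: 0.61
grasp_force: 0.0
```

```bash
python3 -c "
from h import *
go(.612,-.33,.18,92)"
```

```text
pos [ 0.5609 -0.0793  0.1629] yaw 92.11 q6 -0.18 -> shift(tool mm, before turning) [-252.4   41.8  -17.2] wz 0.1 t 13.5
```

servo_tool:
  rows: "0 0 0 -36 4 0 80; 0 0 0 -36 4 0 80; 0 0 0 -36 4 0 80; 0 0 0 -36 4 -10 80; 0 0 0 -36 4 -10 80; 0 0 0 -36 4 -10 80; 0 0 0 -36 4 -10 80; 0 0 0 -36 0 -10 80; 0 0 0 0 0 0 80; 0 0 0 0 0 0 80"

```text
clock: 14.5
tool_pos: [0.5999, -0.3667, 0.2119]
ee_rot: [2.182, 2.26, 0.001]
wrist_force: [-1.3, 0.1, 0.5]
finger_gap: 0.867
grasp_force: 0.0
```

```bash
python3 -c "
from h import *
fitall('wrist'); go(.621,-.367,.0225,163.5)"
```

```text
wrist frog px [147. 352.] xy [ 0.4557 -0.6399] yaw 70.1 err 0.305
wrist frog px [278. 166.] xy [ 0.6204 -0.3635] yaw 164.3 err 0.08
wrist frog px [159. 150.] xy [ 0.4847 -0.3515] yaw 149.0 err 0.066
wrist frog px [231.   3.] xy [ 0.5629 -0.1653] yaw 91.3 err 0.007
pos [ 0.5999 -0.3656  0.2114] yaw 92.08 q6 -0.59 -> shift(tool mm, before turning) [ -2.2  21.1 188.9] wz -71.4 t 14.55
```

View pics/fit_wrist.png

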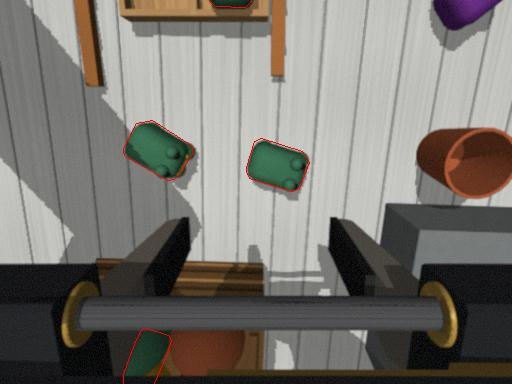

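The view shows C at (277,165) and D at (158,151), both fitted well. The basket's near face stands at about y = -0.50, clear of the hand at C.

servo_tool:
  rows: "0 0 -8 0 0 0 80; 0 0 -8 0 0 0 80; 0 0 -8 0 0 0 80; 0 0 -8 0 0 0 80; 0 0 -8 0 0 0 80; 0 0 -8 0 0 0 80; 0 0 -8 0 0 0 80; 0 0 -8 0 0 0 80; 0 0 -8 0 0 0 80; 0 0 0 -10 3 0 80; 0 0 0 -10 4 0 80; 0 0 0 0 0 0 80"

```text
clock: 15.75
tool_pos: [0.6232, -0.3639, 0.211]
ee_rot: [0.437, 3.11, 0.0]
wrist_force: [0.7, 0.8, -0.0]
finger_gap: 0.871
grasp_force: 0.0
```

```bash
python3 -c "
from h import *
fitall('wrist'); go(.6206,-.3645,.0225,164)"
```

```text
wrist frog px [258. 165.] xy [ 0.6199 -0.3645] yaw 164.6 err 0.104
wrist frog px [425.  64.] xy [ 0.5632 -0.1672] yaw 92.3 err 0.059
wrist frog px [14. 70.] xy [ 0.4556 -0.6005] yaw 179.8 err 0.166
wrist frog px [494.  41.] xy [ 0.5614 -0.0726] yaw 92.0 err 0.015
wrist frog px [234.  39.] xy [ 0.4856 -0.3525] yaw 151.6 err 0.061
pos [ 0.6223 -0.3642  0.2108] yaw 164.03 q6 -1.82 -> shift(tool mm, before turning) [  1.5  -0.8 188.3] wz 0.0 t 15.8
```

servo_tool:
  rows: "0 0 0 1 0 30 80; 0 0 0 1 -1 40 80; 0 0 0 0 0 40 80; 0 0 0 0 0 40 80; 0 0 0 0 0 28 80; 0 0 0 0 0 10 80; 0 0 0 0 0 0 30; 0 0 0 0 0 0 30; 0 0 0 0 0 0 30; 0 0 0 0 0 0 30; 0 0 0 0 0 0 30; 0 0 0 0 0 -10 30"

```text
clock: 17.0
tool_pos: [0.6185, -0.365, 0.0328]
ee_rot: [-0.434, -3.11, -0.001]
wrist_force: [0.2, -0.6, -0.2]
finger_gap: 0.482
grasp_force: 25.0
```

servo_tool:
  rows: "0 0 0 0 0 -30 30; 0 0 0 0 0 -40 30; 0 0 0 0 0 -20 30; 0 0 8 0 0 0 30; 0 0 8 0 0 0 30; 0 0 8 0 0 0 30; 0 0 8 0 0 0 30; 0 0 8 0 0 0 30; 0 0 8 0 0 0 30; 0 0 8 0 0 0 30; 0 0 8 0 0 0 30; 0 0 8 0 0 0 30"

```text
clock: 18.2
tool_pos: [0.6191, -0.3654, 0.1238]
ee_rot: [2.187, 2.255, -0.0]
wrist_force: [-0.3, 0.5, -1.4]
finger_gap: 0.475
grasp_force: 25.0
```

```bash
python3 -c "
from h import *
go(.4925,-.1686,.031,92)"
```

```text
pos [ 0.6191 -0.3654  0.1238] yaw 91.77 q6 -0.57 -> shift(tool mm, before turning) [ 200.6 -120.4   92.8] wz -0.2 t 18.2
```

servo_tool:
  rows: "0 0 0 33 -20 0 30; 0 0 0 33 -20 0 30; 0 0 0 33 -20 0 30; 0 0 0 33 -20 0 30; 0 0 0 34 -20 10 30; 0 0 0 34 -20 20 30; 0 0 0 0 0 10 30; 0 0 0 0 0 0 30; 0 0 0 0 0 0 30"

```text
clock: 19.1
tool_pos: [0.4932, -0.1708, 0.0839]
ee_rot: [2.179, 2.261, 0.001]
wrist_force: [-0.1, -0.1, 0.1]
finger_gap: 0.482
grasp_force: 25.0
```

```bash
python3 -c "
from h import *
go(.4925,-.1686,.031,92)"
```

```text
pos [ 0.4932 -0.1708  0.0839] yaw 92.1 q6 -0.37 -> shift(tool mm, before turning) [ 2.2 -0.7 52.9] wz 0.1 t 19.1
```

servo_tool:
  rows: "0 0 0 2 -1 18 30; 0 0 0 0 0 18 30; 0 0 0 0 0 10 30; 0 0 0 0 0 7 30; 0 0 0 0 0 0 30; 0 0 0 0 0 0 56; 0 0 0 0 0 0 56; 0 0 0 0 0 0 56; 0 0 0 0 0 -15 56; 0 0 0 0 0 -30 56; 0 0 0 0 0 -40 56; 0 0 0 0 0 -45 56"

```text
clock: 20.3
tool_pos: [0.4901, -0.1677, 0.1609]
ee_rot: [-2.179, -2.261, 0.001]
wrist_force: [1.3, -0.3, 0.5]
finger_gap: 0.608
grasp_force: 0.0
```

servo_tool:
  rows: "0 0 -7.3 0 0 0 80; 0 0 -7.3 0 0 0 80; 0 0 -7.3 0 0 0 80; 0 0 -7.3 0 0 0 80; 0 0 -7.3 0 0 0 80; 0 0 -7.3 0 0 0 80; 0 0 -7.3 0 0 0 80; 0 0 -7.3 0 0 0 80; 0 0 0 0 0 -15 80; 0 0 0 0 0 0 80"

```text
clock: 21.3
tool_pos: [0.4918, -0.1683, 0.1765]
ee_rot: [0.799, 3.036, -0.0]
wrist_force: [0.2, -0.2, -1.3]
finger_gap: 0.871
grasp_force: 0.0
```

```bash
python3 -c "
from h import *
fitall('wrist'); go(.485,-.352,.0225,150)"
```

```text
wrist frog px [109. 243.] xy [ 0.478  -0.3544] yaw 106.7 err 0.274
wrist frog px [290. 234.] xy [ 0.5691 -0.1731] yaw 88.2 err 0.059
wrist frog px [370. 191.] xy [ 0.5665 -0.0759] yaw 93.1 err 0.064
wrist frog px [258. 175.] xy [ 0.4931 -0.169 ] yaw 93.3 err 0.046
pos [ 0.4915 -0.1682  0.1757] yaw 150.48 q6 -1.39 -> shift(tool mm, before turning) [ -84.7 -163.2  153.3] wz 0.5 t 21.35
```

servo_tool:
  rows: "0 0 0 -14 -27 0 80; 0 0 0 -14 -27 0 80; 0 0 0 -14 -27 0 80; 0 0 0 -14 -27 0 80; 0 0 0 -14 -27 0 80; 0 0 0 -14 -27 0 80; 0 0 0 0 0 0 80; 0 0 0 0 0 0 80"

```text
clock: 22.15
tool_pos: [0.4837, -0.3504, 0.1743]
ee_rot: [-0.802, -3.036, -0.001]
wrist_force: [-0.2, 0.4, 0.0]
finger_gap: 0.869
grasp_force: 0.0
```

```bash
python3 -c "
from h import *
fitall('wrist'); go(.485,-.352,.0225,150)"
```

```text
wrist frog px [ 29. 251.] xy [ 0.4296 -0.6362] yaw 83.6 err 0.311
wrist frog px [259. 176.] xy [ 0.4853 -0.3518] yaw 150.8 err 0.099
wrist frog px [458. 158.] xy [ 0.5702 -0.1651] yaw 90.5 err 0.06
wrist frog px [507. 119.] xy [ 0.5678 -0.0719] yaw 92.7 err 0.031
wrist frog px [431.  91.] xy [ 0.4941 -0.165 ] yaw 92.4 err 0.058
pos [ 0.4838 -0.3497  0.1744] yaw 150.46 q6 -1.68 -> shift(tool mm, before turning) [ -2.4  -1.5 151.9] wz 0.5 t 22.2
```

servo_tool:
  rows: "0 0 0 -1 -1 30 80; 0 0 0 -1 0 40 80; 0 0 0 0 0 40 80; 0 0 0 0 0 31 80; 0 0 0 0 0 10 80; 0 0 0 0 0 0 30; 0 0 0 0 0 0 30; 0 0 0 0 0 0 30; 0 0 0 0 0 0 30; 0 0 0 0 0 0 30; 0 0 0 0 0 -10 30; 0 0 0 0 0 -30 30"

```text
clock: 23.4
tool_pos: [0.4837, -0.351, 0.0629]
ee_rot: [-0.799, -3.034, -0.003]
wrist_force: [-0.3, 0.4, -0.1]
finger_gap: 0.474
grasp_force: 25.0
```

servo_tool:
  rows: "0 0 0 0 0 -40 30; 0 0 0 0 0 -30 30; 0 0 7.3 0 0 0 30; 0 0 7.3 0 0 0 30; 0 0 7.3 0 0 0 30; 0 0 7.3 0 0 0 30; 0 0 7.3 0 0 0 30; 0 0 7.3 0 0 0 30; 0 0 7.3 0 0 0 30; 0 0 7.3 0 0 0 30; 0 0 0 0 0 0 30; 0 0 0 0 0 0 30"

```text
clock: 24.6
tool_pos: [0.4854, -0.3522, 0.1346]
ee_rot: [2.176, 2.266, 0.0]
wrist_force: [-0.1, -0.0, -0.7]
finger_gap: 0.477
grasp_force: 25.0
```

```bash
python3 -c "
from h import *
go(.4895,-.0826,.031,92)"
```

```text
pos [ 0.4854 -0.3522  0.1346] yaw 92.32 q6 -0.67 -> shift(tool mm, before turning) [269.3  14.9 103.5] wz 0.3 t 24.6
```

servo_tool:
  rows: "0 0 0 33 2 0 30; 0 0 0 34 2 0 30; 0 0 0 34 2 0 30; 0 0 0 34 2 0 30; 0 0 0 34 2 0 30; 0 0 0 34 2 0 30; 0 0 0 34 2 0 30; 0 0 0 32 1 0 30; 0 0 0 0 0 25 30; 0 0 0 0 0 25 30; 0 0 0 0 0 0 30; 0 0 0 0 0 0 30"

```text
clock: 25.8
tool_pos: [0.4904, -0.0829, 0.0844]
ee_rot: [-2.178, -2.263, 0.001]
wrist_force: [-0.1, 0.1, 0.2]
finger_gap: 0.48
grasp_force: 25.0
```

```bash
python3 -c "
from h import *
go(.4895,-.0826,.031,92); cv2.imwrite('pics/w8.png',read_camera('wrist')[:,:,::-1])"
```

```text
pos [ 0.4904 -0.0829  0.0844] yaw 92.2 q6 -0.21 -> shift(tool mm, before turning) [ 0.3 -0.9 53.4] wz 0.2 t 25.8
```

View pics/w8.png

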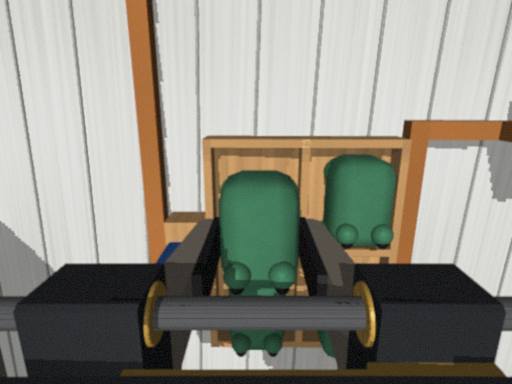

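The frog hangs over the left near pocket (pocket walls at u≈213 and 303), and the other three frogs sit in theirs. Lowering it now.

servo_tool:
  rows: "0 0 0 0 -1 18 30; 0 0 0 0 0 18 30; 0 0 0 0 0 10 30; 0 0 0 0 0 7 30; 0 0 0 0 0 0 30; 0 0 0 0 0 0 56; 0 0 0 0 0 0 56; 0 0 0 0 0 0 56; 0 0 0 0 0 -15 56; 0 0 0 0 0 -30 56; 0 0 0 0 0 -40 56; 0 0 0 0 0 -45 56"

```text
clock: 27.05
tool_pos: [0.4887, -0.0827, 0.1619]
ee_rot: [-2.179, -2.261, 0.002]
wrist_force: [1.7, 0.2, -0.1]
finger_gap: 0.611
grasp_force: 0.0
```

```bash
python3 -c "
from h import *
fitall('wrist'); go(.6065,.194,.22,92)"
```

```text
wrist frog px [313. 278.] xy [ 0.5477 -0.2156] yaw 111.9 err 0.84
wrist frog px [259. 261.] xy [ 0.4976 -0.182 ] yaw 91.8 err 0.013
wrist frog px [261. 178.] xy [ 0.4958 -0.0873] yaw 92.0 err 0.021
wrist frog px [336. 178.] xy [ 0.574  -0.0835] yaw 94.6 err 0.052
pos [ 0.4928 -0.0834  0.1692] yaw 92.11 q6 -0.21 -> shift(tool mm, before turning) [273.  124.2 -50.3] wz 0.1 t 27.1
```

servo_tool:
  rows: "0 0 -8.2 0 0 0 56; 0 0 -8.2 0 0 0 56; 0 0 -8.2 0 0 0 56; 0 0 -8.2 0 0 0 56; 0 0 -8.2 0 0 0 56; 0 0 -8.2 0 0 0 56; 0 0 -8.2 0 0 0 56; 0 0 -8.2 0 0 0 56; 0 0 -8.2 0 0 0 56; 0 0 -8.2 0 0 0 56; 0 0 -8 0 0 0 56; 0 0 0 0 0 0 56"

```text
clock: 28.3
tool_pos: [0.4896, -0.0829, 0.1611]
ee_rot: [-0.061, 3.141, -0.0]
wrist_force: [0.3, 0.4, 0.2]
finger_gap: 0.613
grasp_force: 0.0
```

servo_tool:
  rows: "0 0 0 -15 34 0 50; 0 0 0 -15 34 0 50; 0 0 0 -15 34 0 50; 0 0 0 -15 34 0 50; 0 0 0 -15 34 0 50; 0 0 0 -15 34 0 50; 0 0 0 -15 34 0 50; 0 0 0 -18 35 0 50; 0 0 0 0 0 0 50; 0 0 0 0 0 0 50"

```text
clock: 29.3
tool_pos: [0.6021, 0.1949, 0.1606]
ee_rot: [0.055, -3.14, 0.001]
wrist_force: [-0.4, -0.5, -0.2]
finger_gap: 0.542
grasp_force: 0.0
```

```bash
python3 -c "
from h import *
go(.6065,.194,.045,182); g=read_camera('wrist'); cv2.imwrite('pics/w9.png',g[:,:,::-1])
print(w2px('wrist',[.6065,.194,.075]))
h=cv2.cvtColor(g,cv2.COLOR_RGB2HSV); m=cv2.inRange(h,(0,170,90),(6,255,255))|cv2.inRange(h,(175,170,90),(180,255,255))
n,l,s,c=cv2.connectedComponentsWithStats(m)
for i in range(1,n):
  if s[i,4]>60: print(s[i],c[i],px2w('wrist',*c[i],.065))
print(find('bar_knob','wrist'))"
```

```text
pos [0.6021 0.1949 0.1606] yaw -177.98 q6 -1.3 -> shift(tool mm, before turning) [ -4.4  -1.  115.6] wz 0.0 t 29.3
[[259.7098 197.3451]]
[ 477   54   35   78 2027] [497.003   95.2245] [0.5174 0.3814 0.065 ]
[253 184  23  22 441] [263.9773 194.8844] [0.6072 0.1978 0.065 ]
[460 235  21  21 327] [470.3211 245.5382] [0.6487 0.3874 0.065 ]
[(0.8, array([0.6024, 0.1664, 0.0347]))]
```

View pics/w9.png

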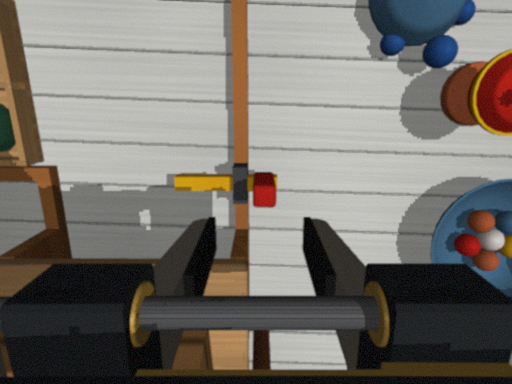

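The knob's top is at about (264,197) and the bar is shut, with its bracket at (240,183). Taking the knob.

servo_tool:
  rows: "0 0 0 -4 2 20 50; 0 0 0 0 0 30 50; 0 0 0 0 0 30 50; 0 0 0 0 0 23 50; 0 0 0 0 0 10 50; 0 0 0 0 0 0 50; 0 0 0 0 0 0 10; 0 0 0 0 0 0 10; 0 0 0 0 0 0 10; 0 0 0 0 0 0 10; 0 0 0 0 0 0 10; 0 0 0 0 0 0 10"

```text
clock: 30.6
tool_pos: [0.607, 0.1973, 0.049]
ee_rot: [-0.058, 3.14, 0.002]
wrist_force: [-1.8, 3.0, 6.9]
finger_gap: 0.216
grasp_force: 25.0
```

servo_tool:
  rows: "0 0 0 0 0 -3 10; 0 0 0 0 5 0 10; 0 0 0 0 10 0 10; 0 0 0 0 10 0 10; 0 0 0 0 10 0 10; 0 0 0 0 10 0 10; 0 0 0 0 10 0 10; 0 0 0 0 10 0 10; 0 0 0 0 8 0 10; 0 0 0 0 4 0 10; 0 0 0 0 0 0 10"

```text
clock: 31.7
tool_pos: [0.6042, 0.2736, 0.0494]
ee_rot: [-0.058, 3.14, -0.001]
wrist_force: [8.2, 1.7, -16.3]
finger_gap: 0.216
grasp_force: 25.0
```

servo_tool:
  rows: "0 0 0 0 0 3 40; 0 0 0 0 0 0 40; 0 0 0 0 0 0 40; 0 0 0 0 0 -20 40; 0 0 0 0 0 -40 40; 0 0 0 0 0 -45 40; 0 0 0 0 0 -10 40; 0 0 0 0 0 0 40"

```text
clock: 32.5
tool_pos: [0.6048, 0.2741, 0.1658]
ee_rot: [-0.058, 3.137, 0.003]
wrist_force: [0.4, -0.1, 0.2]
finger_gap: 0.433
grasp_force: 0.0
```

servo_tool:
  rows: "0 0 0 17 -36 0 60; 0 0 0 17 -36 0 60; 0 0 0 17 -36 0 60; 0 0 0 17 -36 0 60; 0 0 0 17 -36 0 60; 0 0 0 17 -36 0 60; 0 0 0 17 -36 0 60; 0 0 0 17 -36 0 60; 0 0 0 17 -36 0 60; 0 0 0 17 -36 0 60; 0 0 0 14 -35 0 60; 0 0 0 0 0 0 60"

```text
clock: 33.7
tool_pos: [0.4316, -0.1306, 0.1616]
ee_rot: [0.053, -3.138, 0.0]
wrist_force: [0.0, -0.2, 0.4]
finger_gap: 0.652
grasp_force: 0.0
```

```bash
python3 -c "
from h import *
go(.434,-.1276,.045,182); g=read_camera('wrist'); cv2.imwrite('pics/w10.png',g[:,:,::-1])
print(w2px('wrist',[[.434,-.1276,.085]]))
print(find('sled_grip','wrist'))
h=cv2.cvtColor(g,cv2.COLOR_RGB2HSV); m=cv2.inRange(h,(105,140,40),(125,255,255))
n,l,s,c=cv2.connectedComponentsWithStats(m)
for i in range(1,n):
  if s[i,4]>60: print(s[i],c[i],px2w('wrist',*c[i],.075))
"
```

```text
pos [ 0.4316 -0.1306  0.1616] yaw -178.08 q6 -1.9 -> shift(tool mm, before turning) [ -2.9   2.9 116.6] wz -0.1 t 33.7
[[261.5822 197.0406]]
[(0.97, array([ 0.4681, -0.1214,  0.0234])), (0.54, array([ 0.545 , -0.1656,  0.0394]))]
[254 170  22  39 802] [264.207  189.7993] [ 0.4306 -0.1254  0.075 ]
```

View pics/w10.png

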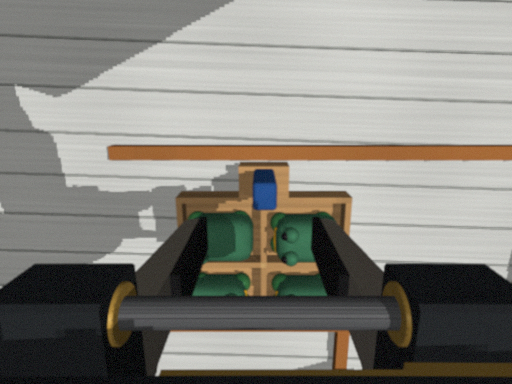

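The four frogs sit in their pockets, and the grip's top is at about (265,196), a few mm left of the expected point. Gripping it.

servo_tool:
  rows: "0 0 0 -3 5.5 20 60; 0 0 0 0 0 30 60; 0 0 0 0 0 30 60; 0 0 0 0 0 25 60; 0 0 0 0 0 10 60; 0 0 0 0 0 0 60; 0 0 0 0 0 0 10; 0 0 0 0 0 0 10; 0 0 0 0 0 0 10; 0 0 0 0 0 0 10; 0 0 0 0 0 0 10; 0 0 0 0 0 0 10"
  newtons: 40

```text
clock: 35.0
tool_pos: [0.4375, -0.123, 0.0487]
ee_rot: [-0.057, 3.14, -0.002]
wrist_force: [-0.9, -4.7, 5.2]
finger_gap: 0.213
grasp_force: 40.0
```

```bash
python3 -c "
from h import *
go(.434,-.125,.046,182)"
```

```text
pos [ 0.4375 -0.123   0.0487] yaw -177.91 q6 -1.88 -> shift(tool mm, before turning) [ 3.5 -1.8  2.7] wz 0.1 t 35.0
```

servo_tool:
  rows: "0 0 0 0 5 0 10; 0 0 0 0 10 0 10; 0 0 0 0 14 0 10; 0 0 0 0 14 0 10; 0 0 0 0 14 0 10; 0 0 0 0 14 0 10; 0 0 0 0 14 0 10; 0 0 0 0 14 0 10; 0 0 0 0 14 0 10; 0 0 0 0 14 0 10; 0 0 0 0 14 0 10; 0 0 0 0 9 0 10"

```text
clock: 36.2
tool_pos: [0.4322, 0.0273, 0.0487]
ee_rot: [-0.057, 3.139, -0.002]
wrist_force: [1.7, -12.0, 5.8]
finger_gap: 0.217
grasp_force: 40.2
```

servo_tool:
  rows: "0 0 0 0 8 0 10; 0 0 0 0 9 0 10; 0 0 0 0 9 0 10; 0 0 0 0 8 0 10; 0 0 0 0 4 0 10; 0 0 0 0 0 0 10"

```text
clock: 36.8
tool_pos: [0.4307, 0.0654, 0.0487]
ee_rot: [-0.056, 3.14, -0.0]
wrist_force: [-0.6, -4.3, 6.3]
finger_gap: 0.218
grasp_force: 40.2
```

```bash
python3 - <<'E'
from h import *
s,p,Rm=pose();go(.427,.0652,.046,182);print(s['wrist_force'],s['torque'])
g=read_camera('top'); cv2.imwrite('pics/t11.png',cv2.resize(g[135:260,185:395,::-1],None,fx=3.8,fy=3.8,interpolation=cv2.INTER_CUBIC))
E
```

```text
pos [0.4307 0.0654 0.0487] yaw -177.95 q6 -1.46 -> shift(tool mm, before turning) [ 3.7 -0.   2.7] wz 0.1 t 36.8
[-0.6296 -4.3073  6.2682] [-0.6796 -0.1641 -0.7123]
```

View pics/t11.png

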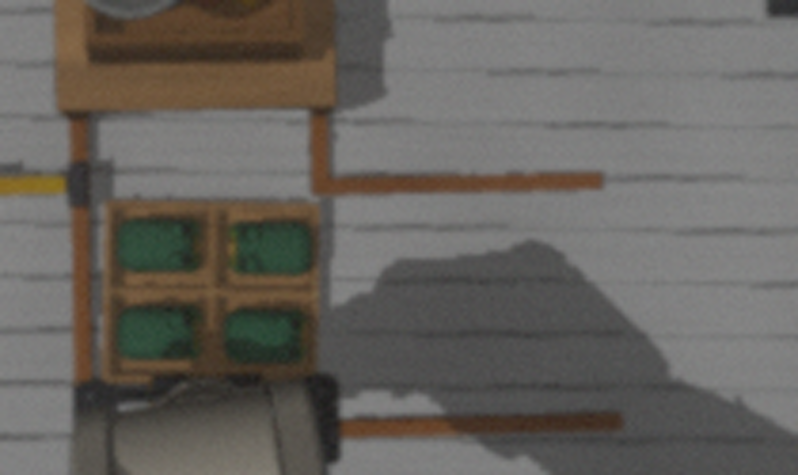

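The sled with its four frogs is at the corner and the bar is open. Its right edge (u≈320) still overlaps the bay's right fence (inner edge u≈312), so I push it left until it touches the stop.

servo_tool:
  rows: "0 0 0 0 2 0 10; 0 0 0 0 2 0 10; 0 0 0 0 2 0 10; 0 0 0 0 0 0 10"

```text
clock: 37.25
tool_pos: [0.4305, 0.0708, 0.0487]
ee_rot: [-0.056, 3.14, -0.001]
wrist_force: [0.0, -8.5, 6.4]
finger_gap: 0.222
grasp_force: 40.3
```

servo_tool:
  rows: "0 0 0 0 2 0 10; 0 0 0 0 2 0 10; 0 0 0 0 0 0 10"

```text
clock: 37.55
tool_pos: [0.4303, 0.0747, 0.0487]
ee_rot: [-0.056, 3.14, -0.001]
wrist_force: [0.6, -8.1, 6.2]
finger_gap: 0.219
grasp_force: 40.3
```

servo_tool:
  rows: "0 0 0 0 2 0 10; 0 0 0 0 2 0 10; 0 0 0 0 0 0 10"

```text
clock: 37.85
tool_pos: [0.43, 0.0759, 0.049]
ee_rot: [-0.061, 3.14, -0.009]
wrist_force: [1.6, -35.4, 15.4]
finger_gap: 0.215
grasp_force: 40.4
```

servo_tool:
  rows: "0 0 0 0 -4 0 10; 0 0 0 0 -3 0 10; 0 0 0 0 0 0 10; 0 0 0 -5 0 0 10; 0 0 0 -10 0 0 10; 0 0 0 -10 0 0 10; 0 0 0 -10 0 0 10; 0 0 0 0 0 0 10"

```text
clock: 38.65
tool_pos: [0.4614, 0.0735, 0.0475]
ee_rot: [0.057, -3.134, 0.001]
wrist_force: [1.3, 0.6, -9.0]
finger_gap: 0.218
grasp_force: 40.0
```

servo_tool:
  rows: "0 0 0 -8 0 0 10; 0 0 0 -10 0 0 10; 0 0 0 -10 0 0 10; 0 0 0 -10 0 0 10; 0 0 0 0 0 0 10"

```text
clock: 39.15
tool_pos: [0.5027, 0.0752, 0.0475]
ee_rot: [0.058, -3.14, 0.0]
wrist_force: [1.0, -0.5, -9.4]
finger_gap: 0.217
grasp_force: 40.0
```

servo_tool:
  rows: "0 0 0 0 0 1 10; 0 0 0 0 0 0 10; 0 0 0 0 0 0 10"

```text
clock: 39.45
tool_pos: [0.5026, 0.0752, 0.0474]
ee_rot: [-0.058, 3.141, 0.0]
wrist_force: [-1.0, -0.3, 4.3]
finger_gap: 0.216
grasp_force: 40.0
```

```bash
python3 - <<'E'
from h import *
s,p,Rm=pose();go(.427,.0652,.046,182);print(s['wrist_force'],s['torque'])
g=read_camera('scene'); cv2.imwrite('pics/s12.png',cv2.resize(g[170:300,120:360,::-1],None,fx=3.3,fy=3.3,interpolation=cv2.INTER_CUBIC))
E
```

```text
pos [0.5026 0.0752 0.0474] yaw -177.89 q6 -1.46 -> shift(tool mm, before turning) [75.9 -7.2  1.4] wz 0.1 t 39.45
[-0.9511 -0.2983  4.3172] [-0.0524  0.9413 -0.0157]
```

View pics/s12.png

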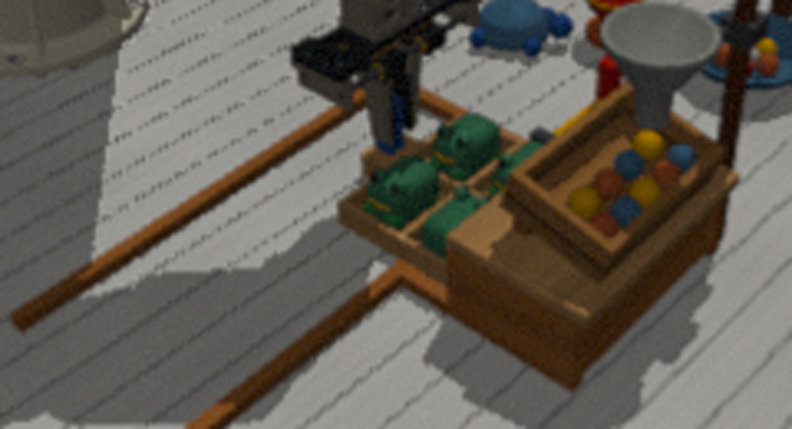

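servo_tool:
  rows: "0 0 0 -8 0 0 10; 0 0 0 -10 0 0 10; 0 0 0 -10 0 0 10; 0 0 0 -10 0 0 10; 0 0 0 -10 0 0 10; 0 0 0 -10 0 0 10; 0 0 0 0 0 0 10"

```text
clock: 40.2
tool_pos: [0.5584, 0.0772, 0.0469]
ee_rot: [0.058, -3.136, 0.001]
wrist_force: [-8.0, -0.4, 10.2]
finger_gap: 0.212
grasp_force: 40.0
```

servo_tool:
  rows: "0 0 0 -8 0 0 10; 0 0 0 -10 0 0 10; 0 0 0 -10 0 0 10; 0 0 0 -8 0 0 10; 0 0 0 -4 0 0 10; 0 0 0 0 0 0 10"

```text
clock: 40.8
tool_pos: [0.5967, 0.0786, 0.0469]
ee_rot: [0.057, -3.133, 0.001]
wrist_force: [-16.4, -0.7, 14.5]
finger_gap: 0.216
grasp_force: 40.0
```

servo_tool:
  rows: "0 0 0 0 0 -0.6 10; 0 0 0 -4 0 0 10; 0 0 0 -3 0 0 10; 0 0 0 0 0 0 10"

```text
clock: 41.2
tool_pos: [0.6049, 0.0789, 0.0469]
ee_rot: [0.058, -3.135, 0.001]
wrist_force: [-8.8, -0.2, 3.7]
finger_gap: 0.217
grasp_force: 40.0
```

servo_tool:
  rows: "0 0 0 -3 0 0 10; 0 0 0 -2 0 0 10; 0 0 0 0 0 0 10"

```text
clock: 41.5
tool_pos: [0.6095, 0.0791, 0.0469]
ee_rot: [0.057, -3.135, 0.001]
wrist_force: [-9.4, 0.4, 4.7]
finger_gap: 0.213
grasp_force: 40.0
```

servo_tool:
  rows: "0 0 0 -2 0 0 10; 0 0 0 -2 0 0 10; 0 0 0 0 0 0 10"

```text
clock: 41.8
tool_pos: [0.6135, 0.0792, 0.0469]
ee_rot: [0.058, -3.135, 0.001]
wrist_force: [-8.9, -0.2, 5.6]
finger_gap: 0.212
grasp_force: 40.0
```

servo_tool:
  rows: "0 0 0 -2 0 0 10; 0 0 0 -1 0 0 10; 0 0 0 0 0 0 10"

```text
clock: 42.1
tool_pos: [0.6159, 0.0793, 0.0469]
ee_rot: [0.057, -3.134, 0.001]
wrist_force: [-12.0, -0.3, 7.3]
finger_gap: 0.216
grasp_force: 40.0
```

servo_tool:
  rows: "0 0 0 -1.5 0 0 10; 0 0 0 -1.5 0 0 10; 0 0 0 0 0 0 10"

```text
clock: 42.4
tool_pos: [0.6158, 0.0793, 0.0468]
ee_rot: [0.057, -3.128, 0.001]
wrist_force: [-23.9, -1.4, 18.7]
finger_gap: 0.214
grasp_force: 40.0
```

servo_tool:
  rows: "0 0 0 2 0 0 10; 0 0 0 0 0 0 10; 0 0 0 0 0 0 30; 0 0 0 0 0 0 30; 0 0 0 0 0 0 30; 0 0 0 0 0 -20 36; 0 0 0 0 0 -35 36; 0 0 0 0 0 -35 36; 0 0 0 0 0 -25 36; 0 0 0 0 0 0 36"

```text
clock: 43.4
tool_pos: [0.6237, 0.0799, 0.1669]
ee_rot: [-0.058, 3.133, 0.001]
wrist_force: [0.8, -0.2, 0.7]
finger_gap: 0.394
grasp_force: 0.0
```

```bash
python3 - <<'E'
from h import *
go(.6042,.2736,.05,182)
g=read_camera('wrist'); cv2.imwrite('pics/w13.png',g[:,:,::-1])
h=cv2.cvtColor(g,cv2.COLOR_RGB2HSV)
for nm,m in(('blue',cv2.inRange(h,(105,140,40),(125,255,255))),('red',cv2.inRange(h,(0,170,90),(6,255,255))|cv2.inRange(h,(175,170,90),(180,255,255)))):
  n,l,s,c=cv2.connectedComponentsWithStats(m)
  for i in range(1,n):
    if s[i,4]>100: print(nm,s[i],c[i],px2w('wrist',*c[i],.07))
E
```

```text
pos [0.6237 0.0799 0.1669] yaw -177.9 q6 -1.48 -> shift(tool mm, before turning) [ 13.3 194.2 116.9] wz 0.1 t 43.4
blue [248 149  22  36 750] [258.4973 166.9213] [0.6032 0.0779 0.07  ]
red [459 154  42  30 561] [485.4848 170.7415] [0.5997 0.271  0.07  ]
```

View pics/w13.png

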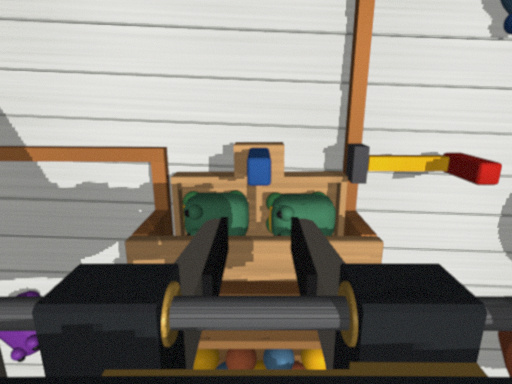

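The sled is home: the grip is at (259,168) level with the bar line, and two frogs are visible short of the deck. The knob is at (484,170), still open. Fetching it.

servo_tool:
  rows: "0 0 0 2 32 0 44; 0 0 0 2 32 0 44; 0 0 0 2 32 0 44; 0 0 0 2 32 0 44; 0 0 0 2 32 0 44; 0 0 0 3 34 0 44; 0 0 0 0 0 20 44; 0 0 0 0 0 40 44; 0 0 0 0 0 35 44; 0 0 0 0 0 18 44; 0 0 0 0 0 0 44"

```text
clock: 44.55
tool_pos: [0.5977, 0.2717, 0.045]
ee_rot: [0.058, -3.135, 0.004]
wrist_force: [-0.5, -0.1, -0.4]
finger_gap: 0.479
grasp_force: 0.0
```

servo_tool:
  rows: "0 0 0 0 0 0 10; 0 0 0 0 0 0 10; 0 0 0 0 0 0 10; 0 0 0 0 0 0 10; 0 0 0 0 0 0 10"
  newtons: 20

```text
clock: 45.05
tool_pos: [0.6014, 0.2734, 0.051]
ee_rot: [-0.058, 3.139, 0.001]
wrist_force: [0.5, -0.7, 5.1]
finger_gap: 0.216
grasp_force: 20.0
```

servo_tool:
  rows: "0 0 0 0 -6 -1 10; 0 0 0 0 -10 0 10; 0 0 0 0 -10 0 10; 0 0 0 0 -10 0 10; 0 0 0 0 -10 0 10; 0 0 0 0 -10 0 10; 0 0 0 0 -10 0 10; 0 0 0 0 -5 0 10; 0 0 0 0 -3 0 10; 0 0 0 0 0 0 10"

```text
clock: 46.05
tool_pos: [0.6038, 0.1981, 0.051]
ee_rot: [-0.057, 3.14, -0.001]
wrist_force: [4.9, -1.3, 2.8]
finger_gap: 0.216
grasp_force: 20.0
```

servo_tool:
  rows: "0 0 0 0 -2 0 10; 0 0 0 0 -2 0 10; 0 0 0 0 0 0 10"

```text
clock: 46.35
tool_pos: [0.6039, 0.1971, 0.0511]
ee_rot: [-0.056, 3.14, 0.005]
wrist_force: [3.3, 13.0, 1.4]
finger_gap: 0.215
grasp_force: 20.0
```

servo_tool:
  rows: "0 0 0 0 1 0 10; 0 0 0 0 0 0 30; 0 0 0 0 0 0 40; 0 0 0 0 0 0 40; 0 0 0 0 0 -20 40; 0 0 0 0 0 -40 40; 0 0 0 0 0 -40 40; 0 0 0 40 0 0 40; 0 0 0 40 0 0 40; 0 0 0 30 -20 0 40; 0 0 0 0 0 0 40"

```text
clock: 47.45
tool_pos: [0.4893, 0.1698, 0.15]
ee_rot: [0.058, -3.136, 0.003]
wrist_force: [-0.2, -0.4, 0.0]
finger_gap: 0.436
grasp_force: 0.0
```

```bash
python3 - <<'E'
from h import *
g=read_camera('wrist'); cv2.imwrite('pics/w14.png',g[:,:,::-1]); print(state()['clock'])
h=cv2.cvtColor(g,cv2.COLOR_RGB2HSV)
for nm,m in(('blue',cv2.inRange(h,(105,140,40),(125,255,255))),('red',cv2.inRange(h,(0,170,90),(6,255,255))|cv2.inRange(h,(175,170,90),(180,255,255)))):
  n,l,s,c=cv2.connectedComponentsWithStats(m)
  for i in range(1,n):
    if s[i,4]>100: print(nm,s[i],c[i],px2w('wrist',*c[i],.075))
fitall('top'); fitall('scene')
E
```

```text
47.5
blue [444  70  23  18 259] [456.8494  77.6332] [0.3968 0.3119 0.075 ]
blue [376  99  22  23 357] [386.6639 109.4706] [0.4211 0.2639 0.075 ]
blue [468 133  15  18 140] [476.2857 142.4571] [0.4434 0.3362 0.075 ]
blue [395 161  23  16 258] [405.1589 169.0426] [0.4662 0.2849 0.075 ]
blue [435 166  32  27 664] [450.7063 178.7093] [0.4727 0.3222 0.075 ]
red [ 487  201   25   61 1124] [501.0863 232.5685] [0.5169 0.3724 0.075 ]
top frog px [447. 236.] xy [ 0.447  -0.6046] yaw 154.9 err 0.227
scene frog px [ 12. 330.] xy [ 0.4127 -0.5623] yaw 106.6 err 0.234
scene frog px [423. 104.] xy [0.5869 1.2306] yaw 37.6 err 0.685
scene frog px [490.  88.] xy [0.8002 1.5948] yaw 168.8 err 0.96
```

View pics/w14.png

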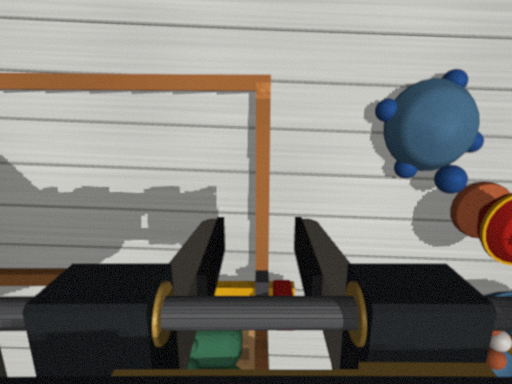

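The view shows the yellow bar across the bay mouth, inside the fence at (235,287), with the knob tight against its bracket. The turtle and the spinning top are undisturbed. I'll clear the arm and check the numbers from the top camera.

servo_tool:
  rows: "0 0 0 0 0 -40 40; 0 0 0 0 -10 -40 40; 0 0 0 0 -40 0 40; 0 0 0 0 -40 0 40; 0 0 0 0 -40 0 40; 0 0 0 0 -40 0 40; 0 0 0 0 -40 0 40; 0 0 0 0 -40 0 40; 0 0 0 0 -40 0 40; 0 0 0 0 -40 0 40; 0 0 0 0 -40 0 40; 0 0 0 0 -40 0 40"

```text
clock: 48.8
tool_pos: [0.5103, -0.24, 0.2306]
ee_rot: [-0.057, 3.141, -0.0]
wrist_force: [-0.1, -0.2, 0.3]
finger_gap: 0.436
grasp_force: 0.0
```

```bash
python3 - <<'E'
from h import *
old=cv2.imread('pics/top0.png')[:,:,::-1]; new=read_camera('top')
for t,g in(('old',old),('new',new)):
  h=cv2.cvtColor(np.ascontiguousarray(g),cv2.COLOR_RGB2HSV)
  for nm,m,z in(('blue',cv2.inRange(h,(105,130,30),(125,255,255)),.08),('red',cv2.inRange(h,(0,150,60),(6,255,255))|cv2.inRange(h,(175,150,60),(180,255,255)),.07),('yellow',cv2.inRange(h,(20,150,80),(30,255,255)),.031)):
    m[:150]=0; m[:,:185]=0; m[:,400:]=0
    n,l,s,c=cv2.connectedComponentsWithStats(m)
    for i in range(1,n):
      if s[i,4]>8: print(t,nm,s[i],c[i].round(1),px2w('top',*c[i],z))
a=np.radians(2.1);print('grip home exp',np.array([[np.cos(a),-np.sin(a)],[np.sin(a),np.cos(a)]])@[.088,0]+[.5202,.0683])
s=state();print(s['clock'],s['tool_pos'])
E
```

```text
old blue [302 239   4   6  12] [303.4 241.2] [ 0.4335 -0.129   0.08  ]
old red [194 181   5   5  23] [196.  182.8] [0.6053 0.1955 0.07  ]
old yellow [208 181  17   4  58] [216.7 182.7] [0.6084 0.1366 0.031 ]
new blue [234 181   4   6  14] [235.6 183.2] [0.6052 0.0763 0.08  ]
new red [194 181   6   5  23] [196.6 183. ] [0.605  0.1937 0.07  ]
new yellow [208 181  18   4  67] [217.  182.6] [0.6088 0.1354 0.031 ]
grip home exp [0.6081 0.0715]
48.85 [ 0.5107 -0.2451  0.2307]
```

```bash
python3 -c "
from plant import *
print(sign_off())"
```

```text
the job is handed in; nothing more can be done
None
```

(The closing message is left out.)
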